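Build the cold-stage stack and hold the full crystal cell ready over it

TASK

On the cold stage, set the copper disc down on the middle of its flat top and then the white ceramic disc centred on the copper, with no overhang. Then lift the two capped cells in turn to feel which is the heavier, the one with the crystal in it, always setting one back upright in the tray before taking up the other. Finish while still holding the heavier cell upright and still, centred over the stack with about 4 cm of air under it, so that I can brush on the thermal paste; drop nothing and leave everything else on the table alone.

Things in the scene. Friction and masses are not known exactly. Their poses are not given: they have to be found in the camera images.
- stage_top (a point): Centre of the cold stage's flat top face, 106 mm above the table; z up. The face is the bare 100 x 100 mm aluminium plate of a finned heat sink, with a thin dark circle of 73 mm diameter scribed about its centre, fixed on a black lab jack (plates 140 x 120 mm, knob towards the robot). It stands about straight ahead of the robot, immovable; x and y run along the plate's sides.
- copper_disc: Loose solid copper heat-spreader disc, 54 mm diameter, 14 mm thick, about 0.28 kg, lying flat on the blue wipe left of the stage. Origin at the centre of its underside, z up.
- ceramic_disc: Loose white ceramic disc, 42 mm diameter, 10 mm thick, about 0.06 kg, lying flat on the blue wipe left of the stage; the two discs may lie in either order. Origin at the centre of its underside, z up.
- tray: Fixed shallow grey tray on the right, outside 240 (x) x 130 (y) x 16 mm tall, walls and floor 5 mm thick. Origin at the centre of its underside; x along its long side, z up. The two cells stand in it on its floor, side by side along x, about 100 mm apart.
- cell_1: One of two cells of identical look: upright closed cylinder, 44 mm diameter, 60 mm tall, aluminium, top 16 mm a red cap. Origin at the centre of its underside, z up. Starts standing in the tray, at its smaller-x end. Either of the two may hold the crystal; that one is heavier by 0.1 kg or more (about 0.32 against 0.15 kg), which only lifting tells. The content sits loosely and may shift a few mm.
- cell_2: One of two cells of identical look: upright closed cylinder, 44 mm diameter, 60 mm tall, aluminium, top 16 mm a red cap. Origin at the centre of its underside, z up. Starts standing in the tray, at its larger-x end. Either of the two may hold the crystal; that one is heavier by 0.1 kg or more (about 0.32 against 0.15 kg), which only lifting tells. The content sits loosely and may shift a few mm.
- paste_jar: Bystander: small jar of thermal paste, 46 mm across, 45 mm tall, blue lid; origin at the centre of its underside.
- hex_driver: Bystander: screwdriver-like ball driver with a red handle, 190 mm long, lying near the robot; origin under its middle, x along it.
- paste_brush: Bystander: paste brush with a wooden handle, 160 mm long, lying beyond the cold stage; x along it.
- wrench: Bystander: steel wrench, 150 mm long, lying beyond the tray; x along it.
- lens_tube: Bystander: short black open tube, 31 mm across, 22 mm tall, standing to the left of the discs; origin at the centre of its underside.
- foam_cup: Bystander: white insulated cup, 84 mm across, 70 mm tall, beyond the discs; origin at the centre of its underside.
- flask: Bystander: glass bottle with a red cap, 58 mm across, 115 mm tall, standing in the white cup; origin at the centre of its underside.
Not all that is in view belongs to the job. Leave any turquoise look-alike of the ceramic_disc alone.

How it is judged:
On the way, in this order (a step that is already met when the one before it is completed fails the run):
1. the copper disc lies flat on the stage's top, centred within 8 mm, let go and at rest (horizontal distance between copper_disc and stage_top below 0.008 m and angle between copper_disc's own z axis and vertical below 0.06 rad and contact force between copper_disc and stage above 0.5 N and contact force between the fingers and copper_disc below 0.05 N and linear speed of copper_disc below 0.02 m/s), for 0.2 s.
2. the ceramic disc lies flat on the copper disc, centred on it within 6 mm, let go and at rest (all of step 1 and horizontal distance between ceramic_disc and copper_disc below 0.006 m and angle between ceramic_disc's own z axis and vertical below 0.06 rad and contact force between ceramic_disc and copper_disc above 0.2 N and contact force between the fingers and ceramic_disc below 0.05 N and linear speed of ceramic_disc below 0.02 m/s), for 0.2 s.
3. the lighter cell (less load on its inner seat cell_N_c0) is lifted 20 mm or more clear of the tray while the other stands there; the heavier may have been lifted and set back before (((contact force between cell_2_c0 and anything else above 0.9 N and (z of cell_1 in the frame of tray above 0.025 m and contact force between the fingers and cell_1 above 1 N and contact force between cell_1 and tray below 0.05 N) and (contact force between cell_2 and tray above 0.5 N and z of cell_2 in the frame of tray below 0.009 m and angle between cell_2's own z axis and vertical below 0.1 rad and contact force between the fingers and cell_2 below 0.05 N and linear speed of cell_2 below 0.02 m/s)) or (contact force between cell_1_c0 and anything else above 0.9 N and (z of cell_2 in the frame of tray above 0.025 m and contact force between the fingers and cell_2 above 1 N and contact force between cell_2 and tray below 0.05 N) and (contact force between cell_1 and tray above 0.5 N and z of cell_1 in the frame of tray below 0.009 m and angle between cell_1's own z axis and vertical below 0.1 rad and contact force between the fingers and cell_1 below 0.05 N and linear speed of cell_1 below 0.02 m/s)))), for 0.2 s.
4. the lighter cell stands upright in the tray again, let go (((contact force between cell_2_c0 and anything else above 0.9 N and (contact force between cell_1 and tray above 0.5 N and z of cell_1 in the frame of tray below 0.009 m and angle between cell_1's own z axis and vertical below 0.1 rad and contact force between the fingers and cell_1 below 0.05 N and linear speed of cell_1 below 0.02 m/s)) or (contact force between cell_1_c0 and anything else above 0.9 N and (contact force between cell_2 and tray above 0.5 N and z of cell_2 in the frame of tray below 0.009 m and angle between cell_2's own z axis and vertical below 0.1 rad and contact force between the fingers and cell_2 below 0.05 N and linear speed of cell_2 below 0.02 m/s)))), for 0.2 s.
5. the heavier cell is lifted clear of the tray in the gripper, by 20 mm or more, while the lighter stays in the tray (((contact force between cell_1_c0 and anything else above 0.9 N and (z of cell_1 in the frame of tray above 0.025 m and contact force between the fingers and cell_1 above 1 N and contact force between cell_1 and tray below 0.05 N) and (contact force between cell_2 and tray above 0.5 N and z of cell_2 in the frame of tray below 0.009 m and angle between cell_2's own z axis and vertical below 0.1 rad and contact force between the fingers and cell_2 below 0.05 N and linear speed of cell_2 below 0.02 m/s)) or (contact force between cell_2_c0 and anything else above 0.9 N and (z of cell_2 in the frame of tray above 0.025 m and contact force between the fingers and cell_2 above 1 N and contact force between cell_2 and tray below 0.05 N) and (contact force between cell_1 and tray above 0.5 N and z of cell_1 in the frame of tray below 0.009 m and angle between cell_1's own z axis and vertical below 0.1 rad and contact force between the fingers and cell_1 below 0.05 N and linear speed of cell_1 below 0.02 m/s)))), for 0.2 s.
At the end, for the whole second after the job is handed in: Copper flat on the stage within 8 mm of its centre, ceramic flat on it within 6 mm, both let go; the gripper holds the heavier cell still, upright within 0.15 rad, within 15 mm of the stage's axis, its underside 20 to 60 mm above the ceramic; the lighter stands in the tray, let go (all of step 2 and ((contact force between cell_1_c0 and anything else above 0.9 N and contact force between the fingers and cell_1 above 1 N and horizontal distance between cell_1 and stage_top below 0.015 m and z of cell_1 in the frame of stage_top between 0.044 and 0.084 m and angle between cell_1's own z axis and vertical below 0.15 rad and linear speed of cell_1 below 0.02 m/s and (contact force between cell_2 and tray above 0.5 N and z of cell_2 in the frame of tray below 0.009 m and angle between cell_2's own z axis and vertical below 0.1 rad and contact force between the fingers and cell_2 below 0.05 N and linear speed of cell_2 below 0.02 m/s)) or (contact force between cell_2_c0 and anything else above 0.9 N and contact force between the fingers and cell_2 above 1 N and horizontal distance between cell_2 and stage_top below 0.015 m and z of cell_2 in the frame of stage_top between 0.044 and 0.084 m and angle between cell_2's own z axis and vertical below 0.15 rad and linear speed of cell_2 below 0.02 m/s and (contact force between cell_1 and tray above 0.5 N and z of cell_1 in the frame of tray below 0.009 m and angle between cell_1's own z axis and vertical below 0.1 rad and contact force between the fingers and cell_1 below 0.05 N and linear speed of cell_1 below 0.02 m/s)))); the arm keeps its last pose, push and grip.
It fails at once if a disc or a cell is dropped (falls freely by more than about 10 mm) ((contact force between the fingers and copper_disc below 0.02 N and linear speed of copper_disc above 0.45 m/s) or (contact force between the fingers and ceramic_disc below 0.02 N and linear speed of ceramic_disc above 0.45 m/s) or (contact force between the fingers and cell_1 below 0.02 N and linear speed of cell_1 above 0.45 m/s) or (contact force between the fingers and cell_2 below 0.02 N and linear speed of cell_2 above 0.45 m/s)).
It fails at once if a cell is tipped over (more than 0.6 rad) (angle between any of cell_1, cell_2's own z axis and vertical above 0.6 rad).
It fails at once if a bystander is moved by more than 20 mm (distance of any of paste_jar, hex_driver, paste_brush, wrench, lens_tube, foam_cup, flask from where it was at the start of the episode above 0.02 m).
It also fails if it takes over 72 s, if anything falls off the work surface, if the arm or the gripper's body presses on something with over 40 N, if the wrist force passes 120 N, or if a joint passes its speed limit or range.

ROBOT

A 6-joint arm with a two-finger parallel gripper is mounted at the origin on the work surface. World frame = base frame: x ahead of the robot, y to its left, z up, the work surface at z = 0. Lengths are in m, angles in rad, forces in N, time in s.
With the tool pointing down it reaches from about 0.225 to 0.875 m from the base axis. Payload 3.4 kg.
Tool frame: the origin (TCP) lies at the very end of the fingers, on their centre line; the grasp point (between the pads) lies 19 mm behind it; z points along the fingers, y is the line along which they close (so a half turn about z gives the same grasp; the last joint's range is limited). The gripper opens to 85 mm and grips with 20 to 120 N. Pads are 22 mm wide; open, the fingers measure 114 mm over their backs; the gripper's body (76 mm by 85 mm) begins 54 mm behind the grasp point. The pads swing forward as they close: fully open they stand 13 mm farther back than shut.
Start: joints at [-1.263, 0.276, 1.505, -0, 1.361, -0.121], TCP at [0.239, -0.523, 0.231] pointing down, gripper open.
Joint ranges: [-2.89, 2.89], [-0.75, 2.08], [0.22, 2.7], [-1.18, 4.32], [0.11, 2.71], [-2.7, 2.7]. Speed limits (rad/s): [2.57, 2.57, 3.14, 3.14, 3.14, 3.14].

INTERFACE

Orientations are given as a unit quaternion [w, x, y, z].
In Python, from rig import get_state, optics, sign_off gives the robot as it stands.
- The arm moves only by the tool send_rows, never from a script. Its argument "increments" is a list of rows, each an object with "gripper": the gripper's target within -1 to 1 (shut at 1, half-way at 0, fully open at -1); "linear": the shift along the world's x, y, z in m, a list of three; "delta_rot": the turn, a rotation vector about the world's x, y, z in rad, a list of three. In form: [{"gripper": gripper, "linear": [dx, dy, dz], "delta_rot": [rx, ry, rz]}, ...]. A call has 1 to 8 rows; each row is the pose to reach, as a shift and turn from the pose commanded when the call began; what a row does not reach only later rows make up. A row lasts 1/10 s, in which the tool goes at most 50 mm and 8.59 degrees, less where a joint would pass 70% of its speed; a pose out of reach is approached as far as the arm can. A call with a gripper value outside its range is refused whole. The fingers move at their own pace and stop on an object; "newtons" is the grip in N (left out, the last holds). Time passes only in rows, so rows that repeat a pose let the fingers close. It gives the time, the measured TCP pose, the force, the opening and the grip force at its end, in the units of the state.
- get_state(): the state, without advancing time (a new reading comes with each control period).
- optics.get_image(name): name is "scene" or "side" or "wrist"; returns a dict with "pixels" (420x560x3 uint8, blue, green, red), "K" (3x3 intrinsics, pixels), "rvec" (rotation vector, rad) and "tvec" (3), from world to camera coordinates, as OpenCV has them; the wrist camera has in their place "T_tool_cam" (4x4, takes a point from camera to tool coordinates, whose origin is the TCP and whose axes are the flange's). Camera axes: x right, y down, z forward; pixel columns grow to the right and rows downward; lengths in m; the calibration is good to about 2 mm. A picture is of the moment at which its call begins: read the wrist's pose just before it. There is no depth.
- sign_off(): hands the job in; it is judged then, once.
The state is a dict: "clock": time; "qpos": joint angles; "qd": joint speeds; "effort": joint torques, N m; "position": TCP position; "ee_rot": TCP orientation; "contact_force": force on the tool from outside, world axes, zero at the start; "moment": the same for the moment, N m; "width": finger opening in m; "gripper_force": force on a finger pad.
Only numpy, scipy, OpenCV 4.12 (cv2) and the standard library are available. Lean on these libraries where they do the work, as an engineer would, in place of code of your own. Each camera call takes 0.05 s, during which the arm holds its last target. There are 200 camera calls.

## Working session

There is one attempt and no reset: what is moved stays moved. The work goes in short steps, Python scripts to look and compute and a tool call to move; the robot and the scene stay as the last step left them, time stands still between calls to the robot, and variables do not carry over. Pictures are saved under pics/ and viewed, at most 13 in all, crops included, and the job is handed in when it is done.

Besides the shell and the picture viewer there is one more tool, called as a command line: name --argument value ..., lists and objects as JSON in quotes. send_rows: Moves the arm, as the interface text tells. Its arguments: {"type":"object","properties":{"increments":{"type":"array"},"newtons":{"type":"number"}},"required":["increments"]}

```bash
mkdir -p pics; cat > h.py <<'E'
import numpy as np, cv2
from rig import get_state, optics, sign_off
def ray(im,u,v,z):
    R=cv2.Rodrigues(np.array(im["rvec"],float))[0];t=np.array(im["tvec"],float).ravel()
    d=R.T@np.linalg.inv(np.array(im["K"]))@np.array([u,v,1.]);c=-R.T@t
    return c+d*(z-c[2])/d[2]
def proj(im,P):
    return cv2.projectPoints(np.array(P,float).reshape(-1,1,3),np.array(im["rvec"],float),np.array(im["tvec"],float),np.array(im["K"],float),None)[0][:,0]
E
python3 - <<'E'
from h import *
s=get_state();print(s)
a=optics.get_image("scene");b=optics.get_image("side")
for n,i in(("scene",a),("side",b)):
    cv2.imwrite(f"pics/{n}0.png",np.array(i["pixels"]));R=cv2.Rodrigues(np.array(i["rvec"],float))[0]
    print(n,-R.T@np.array(i["tvec"]).ravel(),R[2],np.array(i["K"])[0,0])
print(np.round(optics.get_image("wrist")["T_tool_cam"],3))
E
```

```text
{'clock': 0.0, 'qpos': array([-1.26298686e+00,  2.76593996e-01,  1.50615321e+00,  3.07892454e-05,
        1.36068798e+00, -1.20995855e-01]), 'qd': array([ 0.00169844, -0.00042424,  0.00056883,  0.00111948, -0.00130525,
       -0.000232  ]), 'effort': array([ 1.62283141e-04, -4.16778803e+01, -2.45805985e+01, -8.89424359e-05,
        1.10770273e-02, -6.27133417e-06]), 'position': array([ 0.23892068, -0.52242593,  0.23043228]), 'ee_rot': array([-9.18657038e-04,  9.77103932e-01,  2.12760562e-01, -7.09402364e-05]), 'contact_force': array([ 0.64917227,  0.63872302, -0.12519114]), 'moment': array([-0.03709646,  0.00279339, -0.01074498]), 'gripper_force': 0.0, 'width': 0.08536864314338635}
scene [1.47948469 0.38907577 0.8161581 ] [-0.76014957 -0.27519585 -0.58859144] 464.1047952538794
side [0.30204091 0.82118235 0.87581811] [ 0.21137616 -0.67895908 -0.70308939] 483.9572509760558
[[-0.001 -0.947 -0.322  0.083]
 [ 1.    -0.001 -0.001  0.001]
 [ 0.001 -0.322  0.947 -0.143]
 [ 0.     0.     0.     1.   ]]
```

View pics/scene0.png

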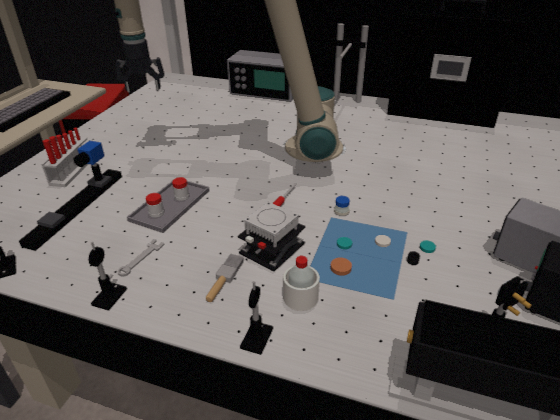

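View pics/side0.png

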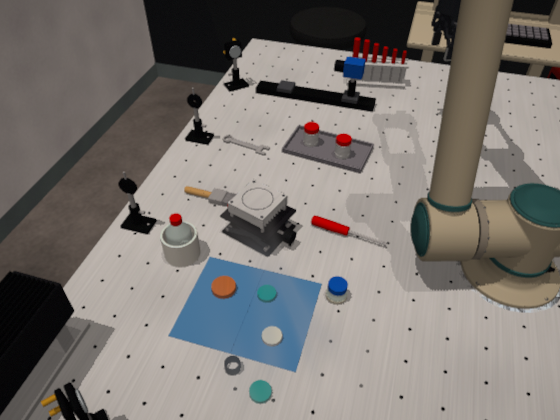

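Scene view: copper disc at (341,267), white disc at (383,241), and turquoise look-alikes at (344,243) and (428,246). The stage is at (271,220) and the cells are at (155,204) and (181,188). Side view: copper at (224,287), white at (272,336), turquoise at (267,294) and (261,391). The white disc lies on the wipe and is the only white one, so it fits the description. I'll measure and confirm with a crop.

```bash
cat > m.py <<'E'
from h import *
def seg(im,u,v,mask,z,r=22):
    m=np.zeros_like(mask);m[v-r:v+r,u-r:u+r]=mask[v-r:v+r,u-r:u+r]
    n,l,st,c=cv2.connectedComponentsWithStats(m.astype(np.uint8))
    k=1+np.argmax(st[1:,4]);return c[k],st[k,4],np.round(ray(im,*c[k],z),4)
for n,pts in(("scene",dict(cu=(341,267),ce=(383,241),t1=(154,198),t2=(180,183))),("side",dict(cu=(224,287),ce=(272,336),t1=(312,128),t2=(344,140)))):
    im=optics.get_image(n);p=np.array(im["pixels"]).astype(int);hsv=cv2.cvtColor(p.astype(np.uint8),cv2.COLOR_BGR2HSV)
    B,G,R=p[...,0],p[...,1],p[...,2]
    print(n,"cu",*seg(im,*pts["cu"],(R>B+30),.007))
    print("ce",*seg(im,*pts["ce"],(R>B-15)&(R>120),.005,16))
    for t in("t1","t2"):print(t,*seg(im,*pts[t],(R>B+60)&(R>G+60),.059,14))
    c=p.astype(np.uint8)
    for nm,(x0,y0,w,h) in dict(scene=dict(st=(225,195,90,70),d=(315,220,125,70)),side=dict(st=(215,175,90,75),d=(195,260,110,100)))[n].items():
        cv2.imwrite(f"pics/{n}_{nm}.png",cv2.resize(c[y0:y0+h,x0:x0+w],(400,300),interpolation=cv2.INTER_CUBIC))
    for nm,uv in dict(scene=dict(circ=(271,217)),side=dict(circ=(257,199)))[n].items(): print(nm,ray(im,*uv,.106))
a=[cv2.imread(f"pics/{n}_{k}.png") for n in("scene","side") for k in("st","d")]
cv2.imwrite("pics/crops.png",np.vstack([np.hstack(a[:2]),np.hstack(a[2:])]))
E
python3 m.py
```

```text
scene cu [340.69127517 265.93959732] 298 [0.6054 0.2422 0.007 ]
ce [382.67605634 240.09859155] 142 [0.4661 0.3267 0.005 ]
t1 [153.1038961  198.33766234] 154 [ 0.5529 -0.3286  0.059 ]
t2 [179.1037037  182.36296296] 135 [ 0.4525 -0.2991  0.059 ]
circ [0.58939942 0.04989509 0.106     ]
side cu [223.26136364 286.59772727] 440 [0.6023 0.2417 0.007 ]
ce [271.46534653 335.16831683] 303 [0.4648 0.325  0.005 ]
t1 [311.16339869 127.49673203] 153 [ 0.5482 -0.3288  0.059 ]
t2 [343.27878788 139.44242424] 165 [ 0.4474 -0.2987  0.059 ]
circ [0.58476683 0.05163035 0.106     ]
```

View pics/crops.png

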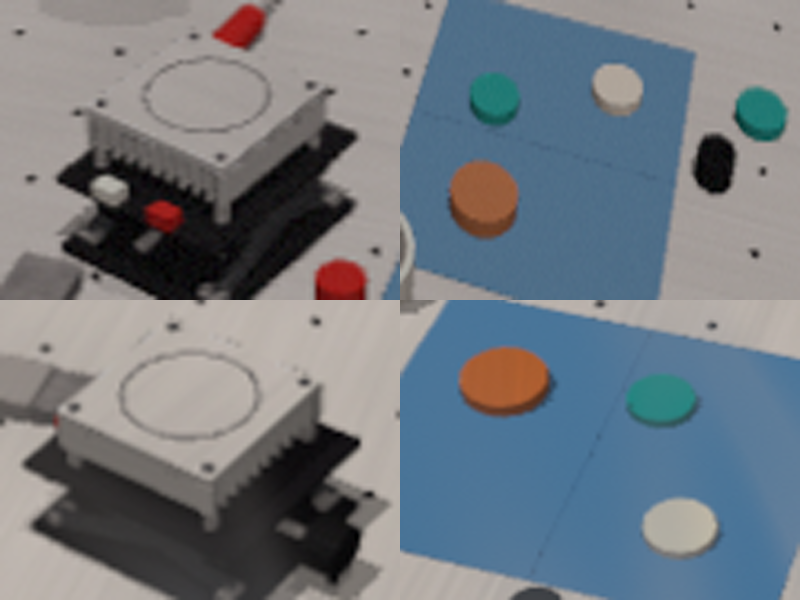

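```bash
python3 - <<'E'
from h import *
for n,d in(("scene",dict(cup=(301,278,.07),flask=(301,262,.12),jar=(342,202,.045),lens=(413,256,.02),
 hexh=(281,200,.01),hext=(294,186,.01),st1=(247.0,220.5,.106),st2=(275,232.5,.106),st3=(299,215,.106),st4=(268,206.5,.106),c=(271.4,216.9,.106))),
 ("side",dict(cup=(180,236,.07),flask=(175,219,.12),jar=(338,286,.045),lens=(232,364,.02),hexh=(330,225,.01),hext=(370,240,.01),
 st1=(231.5,202,.106),st2=(261.8,217,.106),st3=(283.5,195.8,.106),c=(257.8,198.75,.106)))):
    im=optics.get_image(n);print(n)
    for k,v in d.items():print(k,np.round(ray(im,*v),3))
E
```

```text
scene
cup [0.741 0.177 0.07 ]
flask [0.743 0.177 0.12 ]
jar [0.38  0.191 0.045]
lens [0.524 0.411 0.02 ]
hexh [0.378 0.003 0.01 ]
hext [0.291 0.017 0.01 ]
st1 [ 0.622 -0.003  0.106]
st2 [0.646 0.081 0.106]
st3 [0.559 0.115 0.106]
st4 [0.548 0.027 0.106]
c [0.589 0.051 0.106]
side
cup [0.725 0.181 0.07 ]
flask [0.731 0.178 0.12 ]
jar [0.358 0.195 0.045]
lens [0.515 0.415 0.02 ]
hexh [ 0.417 -0.008  0.01 ]
hext [0.315 0.013 0.01 ]
st1 [0.638 0.078 0.106]
st2 [0.556 0.104 0.106]
st3 [0.529 0.023 0.106]
c [0.583 0.05  0.106]
```

send_rows --increments '[{"gripper": -1, "linear": [0.02, 0.045, 0], "delta_rot": [0, 0, 0]}, {"gripper": -1, "linear": [0.04, 0.09, 0], "delta_rot": [0, 0, 0]}, {"gripper": -1, "linear": [0.06, 0.135, 0], "delta_rot": [0, 0, 0]}, {"gripper": -1, "linear": [0.08, 0.18, 0], "delta_rot": [0, 0, 0]}, {"gripper": -1, "linear": [0.1, 0.225, 0], "delta_rot": [0, 0, 0]}, {"gripper": -1, "linear": [0.12, 0.27, 0], "delta_rot": [0, 0, 0]}, {"gripper": -1, "linear": [0.14, 0.315, 0], "delta_rot": [0, 0, 0]}, {"gripper": -1, "linear": [0.16, 0.36, 0], "delta_rot": [0, 0, 0]}]'

```text
clock: 1.15
position: [0.3995, -0.1612, 0.2316]
ee_rot: [0.0, 0.977, 0.212, 0.0]
contact_force: [1.4, 0.3, -0.6]
width: 0.0858
gripper_force: 0.0
```

send_rows --increments '[{"gripper": -1, "linear": [0.03, 0.035, 0], "delta_rot": [0, 0, 0]}, {"gripper": -1, "linear": [0.06, 0.07, 0], "delta_rot": [0, 0, 0]}, {"gripper": -1, "linear": [0.09, 0.105, 0], "delta_rot": [0, 0, 0]}, {"gripper": -1, "linear": [0.12, 0.14, 0], "delta_rot": [0, 0, 0]}, {"gripper": -1, "linear": [0.15, 0.175, 0], "delta_rot": [0, 0, 0]}, {"gripper": -1, "linear": [0.186, 0.211, 0], "delta_rot": [0, 0, 0]}, {"gripper": -1, "linear": [0.186, 0.211, 0], "delta_rot": [0, 0, 0]}]'

```text
clock: 1.85
position: [0.589, 0.0524, 0.2305]
ee_rot: [-0.001, 0.977, 0.215, 0.002]
contact_force: [-0.5, 0.3, -0.2]
width: 0.0853
gripper_force: 0.0
```

```bash
cat >> h.py <<'E'
def wrist():
    s=get_state();im=optics.get_image("wrist")
    w,x,y,z=s["ee_rot"];from scipy.spatial.transform import Rotation as Ro
    T=np.eye(4);T[:3,:3]=Ro.from_quat([x,y,z,w]).as_matrix();T[:3,3]=s["position"]
    C=np.linalg.inv(T@np.array(im["T_tool_cam"]))
    im["rvec"]=cv2.Rodrigues(C[:3,:3])[0];im["tvec"]=C[:3,3];im["pixels"]=np.array(im["pixels"]);return s,im
def fit(im,pts,z):
    "circle fit of pixel points on plane z"
    P=np.array([ray(im,u,v,z)[:2] for u,v in pts])
    from scipy.optimize import least_squares
    r=least_squares(lambda q:np.hypot(*(P-q[:2]).T)-q[2],[*P.mean(0),.03],loss="soft_l1",f_scale=.001)
    return np.round(r.x,4),np.round(np.sqrt(2*r.cost/len(P)),5)
E
python3 - <<'E'
from h import *
s,im=wrist();print(s["position"],s["ee_rot"])
cv2.imwrite("pics/w1.png",im["pixels"]);np.savez("w1.npz",**{k:im[k] for k in("pixels","K","rvec","tvec")})
print(proj(im,[[.586,.05,.106]]))
E
```

```text
[0.58899451 0.05237233 0.2305467 ] [-8.77275638e-04  9.76604082e-01  2.15037211e-01  1.64144386e-03]
[[283.33876318 204.97414711]]
```

View pics/w1.png

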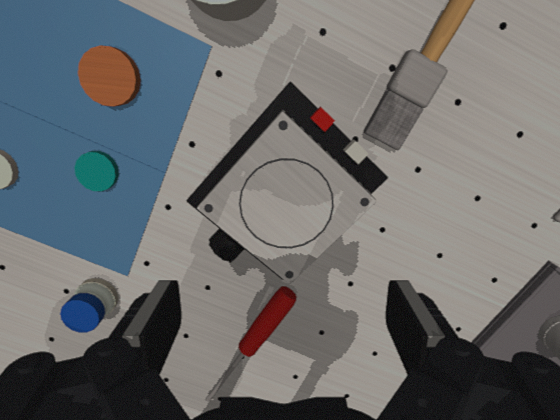

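Wrist view: the scribed circle is centred at about (287,203), copper is at (109,75), turquoise is at (97,171), and the white disc shows at the left edge.

```bash
python3 - <<'E'
from h import *
im=dict(np.load("w1.npz"));p=im["pixels"];g=cv2.cvtColor(p,cv2.COLOR_BGR2GRAY).astype(float)
th=np.linspace(0,2*np.pi,180,endpoint=False);pts=[]
for t in th:
    r=np.arange(38,56,.25);x=287+r*np.cos(t);y=203+r*np.sin(t)
    v=cv2.remap(g.astype(np.float32),x.astype(np.float32)[None],y.astype(np.float32)[None],1)[0];k=v.argmin();pts.append((x[k],y[k]))
print("stage",fit(im,pts,.106))
scr=np.array([ray(im,*q,.106)[:2] for q in((284,125),(365,201),(289,274),(208,208))]);print(scr.mean(0),np.degrees(np.arctan2(*(scr[1]-scr[0])[::-1])))
pi=p.astype(int);m=((pi[...,2]>pi[...,0]+40)&(pi[...,2]>100)).astype(np.uint8);m[:,200:]=0
c=max(cv2.findContours(m,0,1)[0],key=cv2.contourArea)[:,0];print("cu",fit(im,c,.012))
print("turq",ray(im,97,171,.01))
E
```

```text
stage (array([0.587 , 0.0482, 0.036 ]), np.float64(0.00019))
[0.58731606 0.04794614] -107.73159436433087
cu (array([0.6043, 0.2418, 0.0263]), np.float64(0.00029))
turq [0.51087811 0.22625703 0.01      ]
```

send_rows --increments '[{"gripper": -1, "linear": [0.003, 0.045, 0], "delta_rot": [0, 0, 0]}, {"gripper": -1, "linear": [0.006, 0.09, 0], "delta_rot": [0, 0, 0]}, {"gripper": -1, "linear": [0.009, 0.135, -0.03], "delta_rot": [0, 0, 0]}, {"gripper": -1, "linear": [0.012, 0.17, -0.065], "delta_rot": [0, 0, 0]}, {"gripper": -0.5, "linear": [0.015, 0.19, -0.1], "delta_rot": [0, 0, 0]}, {"gripper": -0.5, "linear": [0.015, 0.19, -0.1], "delta_rot": [0, 0, 0]}, {"gripper": -0.5, "linear": [0.015, 0.19, -0.1], "delta_rot": [0, 0, 0]}]'

```text
clock: 2.6
position: [0.5993, 0.2369, 0.1309]
ee_rot: [0.001, 0.977, 0.213, -0.001]
contact_force: [0.7, -0.1, 0.5]
width: 0.064
gripper_force: 0.0
```

```bash
python3 - <<'E'
from h import *
s,im=wrist();print(s["position"],s["ee_rot"],s["width"])
p=im["pixels"];cv2.imwrite("pics/w2.png",p);pi=p.astype(int)
m=((pi[...,2]>pi[...,0]+40)&(pi[...,2]>100)).astype(np.uint8)
c=max(cv2.findContours(m,0,1)[0],key=cv2.contourArea)[:,0];print("cu",fit(im,c,.014),cv2.boundingRect(c),proj(im,[[*s["position"][:2],.014],[.604,.242,.014]]))
E
```

```text
[0.59929363 0.23689126 0.13089739] [ 6.46569825e-04  9.77067648e-01  2.12924808e-01 -1.19107573e-03] 0.06400472115907074
cu (array([0.6047, 0.2414, 0.0263]), np.float64(0.00029)) (244, 158, 71, 70) [[281.86566875 202.4890563 ]
 [278.2605776  194.34946853]]
```

View pics/w2.png

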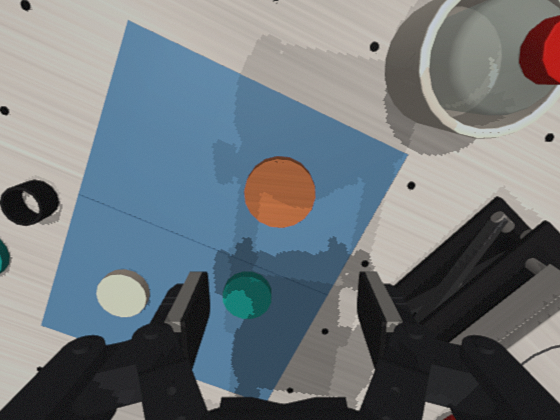

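Wrist view: copper is at (280,192), clear of everything. White is at (122,294), turquoise at (247,296), the cup at (480,65).

send_rows --increments '[{"gripper": -0.5, "linear": [0.0047, 0.0036, -0.04], "delta_rot": [0, 0, 0]}, {"gripper": -0.5, "linear": [0.0047, 0.0036, -0.08], "delta_rot": [0, 0, 0]}, {"gripper": -0.5, "linear": [0.0047, 0.0036, -0.105], "delta_rot": [0, 0, 0]}, {"gripper": -0.5, "linear": [0.0047, 0.0036, -0.12], "delta_rot": [0, 0, 0]}, {"gripper": -0.5, "linear": [0.0047, 0.0036, -0.127], "delta_rot": [0, 0, 0]}, {"gripper": -0.5, "linear": [0.0047, 0.0036, -0.132], "delta_rot": [0, 0, 0]}, {"gripper": -0.5, "linear": [0.0047, 0.0036, -0.132], "delta_rot": [0, 0, 0]}]'

```text
clock: 3.35
position: [0.6058, 0.2411, 0.0005]
ee_rot: [0.0, 0.977, 0.212, 0.001]
contact_force: [0.2, -0.8, 0.3]
width: 0.064
gripper_force: 0.0
```

send_rows --increments '[{"gripper": -0.5, "linear": [0, 0, -0.003], "delta_rot": [0, 0, 0]}, {"gripper": -0.4, "linear": [0, 0, -0.003], "delta_rot": [0, 0, 0]}, {"gripper": -0.2, "linear": [0, 0, -0.003], "delta_rot": [0, 0, 0]}, {"gripper": 0, "linear": [0, 0, -0.003], "delta_rot": [0, 0, 0]}, {"gripper": 0, "linear": [0, 0, -0.003], "delta_rot": [0, 0, 0]}, {"gripper": 0, "linear": [0, 0, -0.003], "delta_rot": [0, 0, 0]}]' --newtons 40

```text
clock: 3.95
position: [0.6051, 0.242, -0.0026]
ee_rot: [-0.0, 0.977, 0.213, 0.001]
contact_force: [-1.7, 0.3, 5.3]
width: 0.0523
gripper_force: 41.8
```

send_rows --increments '[{"gripper": 0, "linear": [0, 0, 0.01], "delta_rot": [0, 0, 0]}, {"gripper": 0, "linear": [0, 0, 0.03], "delta_rot": [0, 0, 0]}, {"gripper": 0, "linear": [0, 0, 0.03], "delta_rot": [0, 0, 0]}, {"gripper": 0, "linear": [0, 0, 0.03], "delta_rot": [0, 0, 0]}]'

```text
clock: 4.35
position: [0.6049, 0.2417, 0.0264]
ee_rot: [0.0, 0.977, 0.213, 0.0]
contact_force: [-0.3, 0.3, -1.7]
width: 0.0523
gripper_force: 42.7
```

```bash
python3 - <<'E'
from h import *
s,im=wrist();print(s["position"],s["ee_rot"],s["width"],s["contact_force"],s["gripper_force"])
cv2.imwrite("pics/w3.png",im["pixels"])
E
```

```text
[0.60489027 0.24165942 0.02639902] [9.32536827e-05 9.77085258e-01 2.12848029e-01 3.26680746e-04] 0.05228272992053415 [-0.30947973  0.30962724 -1.66993128] 42.71646559238434
```

View pics/w3.png

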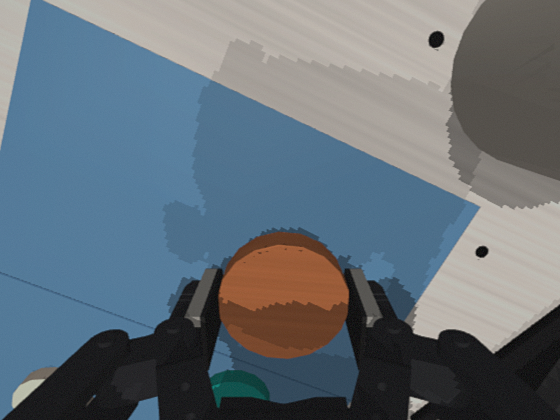

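Copper is held at (285,300) between the pads, about level.

send_rows --increments '[{"gripper": 0, "linear": [0, 0, 0.04], "delta_rot": [0, 0, 0]}, {"gripper": 0, "linear": [0, 0, 0.08], "delta_rot": [0, 0, 0]}, {"gripper": 0, "linear": [0, 0, 0.12], "delta_rot": [0, 0, 0]}, {"gripper": 0, "linear": [-0.003, -0.03, 0.13], "delta_rot": [0, 0, 0]}, {"gripper": 0, "linear": [-0.007, -0.07, 0.13], "delta_rot": [0, 0, 0]}, {"gripper": 0, "linear": [-0.01, -0.11, 0.13], "delta_rot": [0, 0, 0]}, {"gripper": 0, "linear": [-0.014, -0.15, 0.13], "delta_rot": [0, 0, 0]}, {"gripper": 0, "linear": [-0.0177, -0.18, 0.13], "delta_rot": [0, 0, 0]}]'

```text
clock: 5.2
position: [0.5859, 0.0593, 0.155]
ee_rot: [0.0, 0.977, 0.212, -0.001]
contact_force: [-0.4, 0.2, -2.8]
width: 0.0522
gripper_force: 43.7
```

send_rows --increments '[{"gripper": 0, "linear": [0, -0.0126, 0], "delta_rot": [0, 0, 0]}, {"gripper": 0, "linear": [0, -0.0126, -0.015], "delta_rot": [0, 0, 0]}, {"gripper": 0, "linear": [0, -0.0126, -0.03], "delta_rot": [0, 0, 0]}, {"gripper": 0, "linear": [0, -0.0126, -0.04], "delta_rot": [0, 0, 0]}, {"gripper": 0, "linear": [0, -0.0126, -0.045], "delta_rot": [0, 0, 0]}, {"gripper": 0, "linear": [0, -0.0126, -0.045], "delta_rot": [0, 0, 0]}, {"gripper": 0, "linear": [0, -0.0126, -0.045], "delta_rot": [0, 0, 0]}]'

```text
clock: 5.9
position: [0.5875, 0.0494, 0.1115]
ee_rot: [0.0, 0.977, 0.213, 0.0]
contact_force: [0.9, -0.2, -3.4]
width: 0.0522
gripper_force: 43.8
```

```bash
python3 - <<'E'
from h import *
s,im=wrist();print(s["position"],s["contact_force"])
p=im["pixels"];cv2.imwrite("pics/w4.png",p)
# stage screws expected, from stage fit (.587,.0485)
print(proj(im,[[.587,.0485,.106]]))
im2=optics.get_image("scene");cv2.imwrite("pics/s4.png",np.hstack([cv2.resize(np.array(im2["pixels"])[180:270,215:325],(440,360),interpolation=2),cv2.resize(p[100:400,100:460],(432,360))])[:, :800] )
E
```

```text
[0.58746264 0.04936481 0.11153145] [ 0.89646236 -0.21184987 -3.42220259]
[[282.39290647 277.58092413]]
```

View pics/w4.png

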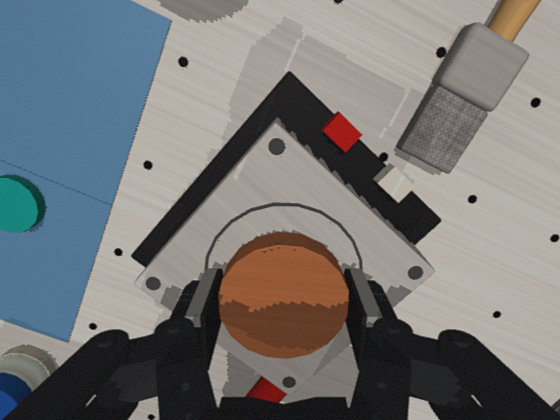

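Screws at (277,146), (415,272), (289,382), (153,284) intersect at about (283,278), which matches the projected centre. I'll lower and release.

send_rows --increments '[{"gripper": 0, "linear": [-0.0003, -0.0005, -0.004], "delta_rot": [0, 0, 0]}, {"gripper": 0, "linear": [-0.0003, -0.0005, -0.006], "delta_rot": [0, 0, 0]}, {"gripper": 0, "linear": [-0.0003, -0.0005, -0.0075], "delta_rot": [0, 0, 0]}, {"gripper": 0, "linear": [-0.0003, -0.0005, -0.0085], "delta_rot": [0, 0, 0]}, {"gripper": 0, "linear": [-0.0003, -0.0005, -0.0085], "delta_rot": [0, 0, 0]}]'

```text
clock: 6.5
position: [0.5866, 0.0485, 0.1034]
ee_rot: [0.0, 0.977, 0.213, 0.0]
contact_force: [-1.9, -0.7, 3.9]
width: 0.052
gripper_force: 44.2
```

send_rows --increments '[{"gripper": -0.25, "linear": [0, 0, 0], "delta_rot": [0, 0, 0]}, {"gripper": -0.4, "linear": [0, 0, 0], "delta_rot": [0, 0, 0]}, {"gripper": -0.5, "linear": [0, 0, 0], "delta_rot": [0, 0, 0]}, {"gripper": -0.5, "linear": [0, 0, 0], "delta_rot": [0, 0, 0]}, {"gripper": -0.5, "linear": [0, 0, 0.03], "delta_rot": [0, 0, 0]}, {"gripper": -0.5, "linear": [0, 0, 0.07], "delta_rot": [0, 0, 0]}, {"gripper": -0.5, "linear": [0, 0, 0.1], "delta_rot": [0, 0, 0]}, {"gripper": -0.5, "linear": [0, 0, 0.1], "delta_rot": [0, 0, 0]}]'

```text
clock: 7.3
position: [0.59, 0.0485, 0.2079]
ee_rot: [0.001, 0.977, 0.213, 0.005]
contact_force: [0.1, 0.2, 0.5]
width: 0.0641
gripper_force: 0.0
```

send_rows --increments '[{"gripper": -0.5, "linear": [0, 0, 0], "delta_rot": [0, 0, 0]}, {"gripper": -0.5, "linear": [0, 0, 0], "delta_rot": [0, 0, 0]}]'

```text
clock: 7.5
position: [0.5859, 0.0485, 0.2015]
ee_rot: [-0.0, 0.977, 0.213, -0.001]
contact_force: [-0.9, 0.5, -0.2]
width: 0.0639
gripper_force: 0.0
```

```bash
cat > cu.py <<'E'
from h import *
s,im=wrist();print(s["position"],s["ee_rot"],s["contact_force"])
p=im["pixels"];pi=p.astype(int);cv2.imwrite("pics/w5.png",p)
m=((pi[...,2]>pi[...,0]+40)&(pi[...,2]>90)).astype(np.uint8);m[330:]=0
c=max(cv2.findContours(m,0,1)[0],key=cv2.contourArea)[:,0];print("cu",fit(im,c,.12),cv2.boundingRect(c))
g=cv2.cvtColor(p,cv2.COLOR_BGR2GRAY).astype(np.float32);pts=[]
for t in np.linspace(0,2*np.pi,180,endpoint=False):
    r=np.arange(.032,.0395,.0002);q=proj(im,np.c_[.587+r*np.cos(t),.0485+r*np.sin(t),0*r+.106]).astype(np.float32)
    v=cv2.remap(g,q[None,:,0],q[None,:,1],1)[0];pts.append(q[v.argmin()])
print("stage",fit(im,pts,.106))
E
python3 cu.py
```

```text
[0.58587101 0.04852941 0.20149931] [-2.55608343e-04  9.77105358e-01  2.12752383e-01 -1.21522516e-03] [-0.89441701  0.54663623 -0.19679966]
cu (array([0.5867, 0.0475, 0.0263]), np.float64(0.00024)) (244, 180, 80, 76)
stage (array([0.587 , 0.0482, 0.036 ]), np.float64(0.00018))
```

send_rows --increments '[{"gripper": -0.5, "linear": [-0.018, 0.04, 0], "delta_rot": [0, 0, 0]}, {"gripper": -0.5, "linear": [-0.036, 0.08, 0], "delta_rot": [0, 0, 0]}, {"gripper": -0.5, "linear": [-0.054, 0.12, 0], "delta_rot": [0, 0, 0]}, {"gripper": -0.5, "linear": [-0.072, 0.16, 0], "delta_rot": [0, 0, 0]}, {"gripper": -0.5, "linear": [-0.09, 0.2, -0.02], "delta_rot": [0, 0, 0]}, {"gripper": -0.5, "linear": [-0.106, 0.24, -0.04], "delta_rot": [0, 0, 0]}, {"gripper": -0.5, "linear": [-0.121, 0.277, -0.07], "delta_rot": [0, 0, 0]}, {"gripper": -0.5, "linear": [-0.121, 0.277, -0.08], "delta_rot": [0, 0, 0]}]'

```text
clock: 8.35
position: [0.4611, 0.3283, 0.1187]
ee_rot: [-0.0, 0.977, 0.215, -0.004]
contact_force: [-0.1, -0.7, 0.8]
width: 0.0646
gripper_force: 0.0
```

send_rows --increments '[{"gripper": -0.5, "linear": [0, 0, 0], "delta_rot": [0, 0, 0]}, {"gripper": -0.5, "linear": [0, 0, 0], "delta_rot": [0, 0, 0]}]'

```text
clock: 8.55
position: [0.4662, 0.3247, 0.1225]
ee_rot: [0.001, 0.977, 0.213, -0.0]
contact_force: [0.2, -0.8, -0.4]
width: 0.0639
gripper_force: 0.0
```

```bash
python3 - <<'E'
from h import *
s,im=wrist();print(s["position"],s["ee_rot"])
p=im["pixels"];pi=p.astype(int);cv2.imwrite("pics/w6.png",p)
u,v=proj(im,[[.4655,.326,.01]])[0];print(u,v)
m=((pi[...,2]>pi[...,0]-5)&(pi[...,2]>80)).astype(np.uint8)
n,l,st,c=cv2.connectedComponentsWithStats(m);k=l[int(v),int(u)];print(st[k])
c=max(cv2.findContours((l==k).astype(np.uint8),0,1)[0],key=cv2.contourArea)[:,0];print("ce",fit(im,c,.009))
u,v=int(u),int(v);cv2.imwrite("pics/w6c.png",cv2.resize(p[max(v-90,0):v+90,max(u-120,0):u+120],None,fx=2.5,fy=2.5))
E
```

```text
[0.46620626 0.32468769 0.12249004] [ 5.14017911e-04  9.77147373e-01  2.12562076e-01 -3.33628957e-04]
279.8311308635572 204.6776253123933
[ 254  174   56   56 2407]
ce (array([0.4673, 0.3255, 0.0208]), np.float64(0.00042))
```

View pics/w6c.png

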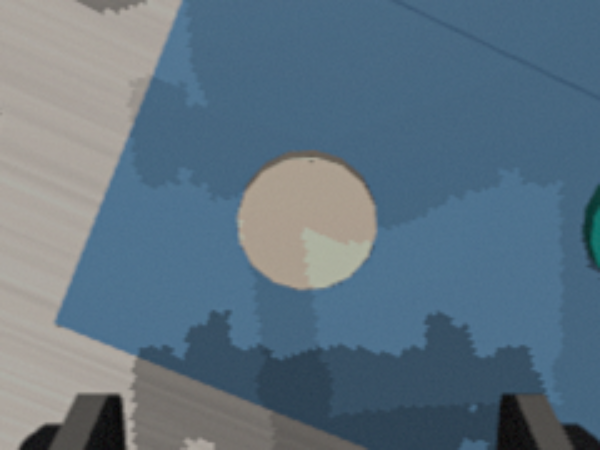

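The crop centre is the white disc on the wipe; turquoise is only at the right edge. I'll grasp it.

send_rows --increments '[{"gripper": -0.4, "linear": [0.001, 0, -0.04], "delta_rot": [0, 0, 0]}, {"gripper": -0.35, "linear": [0.001, 0, -0.08], "delta_rot": [0, 0, 0]}, {"gripper": -0.3, "linear": [0.001, 0, -0.105], "delta_rot": [0, 0, 0]}, {"gripper": -0.3, "linear": [0.001, 0, -0.115], "delta_rot": [0, 0, 0]}, {"gripper": -0.3, "linear": [0.001, 0, -0.12], "delta_rot": [0, 0, 0]}, {"gripper": -0.3, "linear": [0.001, 0, -0.1235], "delta_rot": [0, 0, 0]}, {"gripper": -0.3, "linear": [0.001, 0, -0.1235], "delta_rot": [0, 0, 0]}]' --newtons 25

```text
clock: 9.3
position: [0.4679, 0.3258, 0.0004]
ee_rot: [-0.0, 0.977, 0.213, 0.001]
contact_force: [-0.8, -0.1, -0.4]
width: 0.0555
gripper_force: 0.0
```

send_rows --increments '[{"gripper": -0.2, "linear": [0, 0, 0], "delta_rot": [0, 0, 0]}, {"gripper": -0.1, "linear": [0, 0, 0], "delta_rot": [0, 0, 0]}, {"gripper": 0.05, "linear": [0, 0, 0], "delta_rot": [0, 0, 0]}, {"gripper": 0.2, "linear": [0, 0, 0], "delta_rot": [0, 0, 0]}, {"gripper": 0.3, "linear": [0, 0, 0], "delta_rot": [0, 0, 0]}, {"gripper": 0.3, "linear": [0, 0, 0], "delta_rot": [0, 0, 0]}]'

```text
clock: 9.9
position: [0.4672, 0.3259, 0.0004]
ee_rot: [-0.0, 0.977, 0.213, 0.001]
contact_force: [-1.4, -0.2, 5.1]
width: 0.0407
gripper_force: 24.6
```

send_rows --increments '[{"gripper": 0.3, "linear": [0, 0, 0.01], "delta_rot": [0, 0, 0]}, {"gripper": 0.3, "linear": [0, 0, 0.05], "delta_rot": [0, 0, 0]}, {"gripper": 0.3, "linear": [0, 0, 0.09], "delta_rot": [0, 0, 0]}, {"gripper": 0.3, "linear": [0, 0, 0.13], "delta_rot": [0, 0, 0]}, {"gripper": 0.3, "linear": [0, 0, 0.16], "delta_rot": [0, 0, 0]}, {"gripper": 0.3, "linear": [0.018, -0.04, 0.165], "delta_rot": [0, 0, 0]}, {"gripper": 0.3, "linear": [0.036, -0.08, 0.165], "delta_rot": [0, 0, 0]}, {"gripper": 0.3, "linear": [0.052, -0.12, 0.165], "delta_rot": [0, 0, 0]}]'

```text
clock: 10.7
position: [0.5194, 0.2046, 0.1656]
ee_rot: [0.0, 0.977, 0.214, 0.001]
contact_force: [0.8, 0.5, -0.8]
width: 0.0404
gripper_force: 25.6
```

send_rows --increments '[{"gripper": 0.3, "linear": [0.018, -0.04, 0], "delta_rot": [0, 0, 0]}, {"gripper": 0.3, "linear": [0.036, -0.08, 0], "delta_rot": [0, 0, 0]}, {"gripper": 0.3, "linear": [0.052, -0.12, 0], "delta_rot": [0, 0, 0]}, {"gripper": 0.3, "linear": [0.062, -0.145, 0], "delta_rot": [0, 0, 0]}, {"gripper": 0.3, "linear": [0.068, -0.1577, -0.01], "delta_rot": [0, 0, 0]}, {"gripper": 0.3, "linear": [0.068, -0.1577, -0.025], "delta_rot": [0, 0, 0]}, {"gripper": 0.3, "linear": [0.068, -0.1577, -0.035], "delta_rot": [0, 0, 0]}, {"gripper": 0.3, "linear": [0.068, -0.1577, -0.035], "delta_rot": [0, 0, 0]}]'

```text
clock: 11.5
position: [0.5848, 0.0487, 0.1273]
ee_rot: [-0.001, 0.977, 0.213, -0.002]
contact_force: [0.1, 0.1, -0.7]
width: 0.0405
gripper_force: 25.6
```

send_rows --increments '[{"gripper": 0.3, "linear": [0, 0, 0], "delta_rot": [0, 0, 0]}]'

```text
clock: 11.6
position: [0.5863, 0.0487, 0.1291]
ee_rot: [-0.0, 0.977, 0.213, -0.0]
contact_force: [-0.1, 0.3, -0.1]
width: 0.0407
gripper_force: 25.6
```

```bash
python3 - <<'E'
from h import *
s,im=wrist();print(s["position"],s["ee_rot"],s["contact_force"],s["width"],s["gripper_force"])
cv2.imwrite("pics/w7.png",im["pixels"][150:400,120:440])
print(proj(im,[[.5867,.0475,.12]])-[120,150])
E
```

```text
[0.58634295 0.04872268 0.12912221] [-1.82867145e-04  9.76982845e-01  2.13317500e-01 -3.61785176e-04] [-0.06148205  0.30320088 -0.06446014] 0.04074222210783212 25.629807114601135
[[163.83463417 122.64179219]]
```

View pics/w7.png

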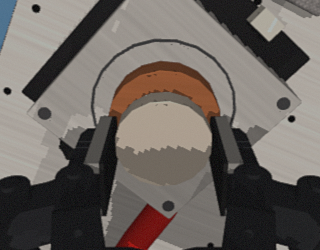

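The ceramic is held level at (164,130), over the copper. I'll lower it.

send_rows --increments '[{"gripper": 0.3, "linear": [0, 0, -0.005], "delta_rot": [0, 0, 0]}, {"gripper": 0.3, "linear": [0, 0, -0.0075], "delta_rot": [0, 0, 0]}, {"gripper": 0.3, "linear": [0, 0, -0.009], "delta_rot": [0, 0, 0]}, {"gripper": 0.3, "linear": [0, 0, -0.0095], "delta_rot": [0, 0, 0]}, {"gripper": 0.3, "linear": [0, 0, -0.0095], "delta_rot": [0, 0, 0]}]'

```text
clock: 12.15
position: [0.5867, 0.048, 0.1204]
ee_rot: [-0.0, 0.977, 0.213, 0.0]
contact_force: [-2.4, 0.8, 4.1]
width: 0.0406
gripper_force: 26.0
```

send_rows --increments '[{"gripper": 0, "linear": [0, 0, 0], "delta_rot": [0, 0, 0]}, {"gripper": -0.15, "linear": [0, 0, 0], "delta_rot": [0, 0, 0]}, {"gripper": -0.3, "linear": [0, 0, 0], "delta_rot": [0, 0, 0]}, {"gripper": -0.3, "linear": [0, 0, 0], "delta_rot": [0, 0, 0]}, {"gripper": -0.3, "linear": [0, 0, 0.02], "delta_rot": [0, 0, 0]}, {"gripper": -0.3, "linear": [0, 0, 0.06], "delta_rot": [0, 0, 0]}, {"gripper": -0.3, "linear": [0, 0, 0.09], "delta_rot": [0, 0, 0]}, {"gripper": -0.3, "linear": [0, 0, 0.09], "delta_rot": [0, 0, 0]}]'

```text
clock: 12.95
position: [0.5898, 0.0477, 0.2147]
ee_rot: [0.001, 0.977, 0.213, 0.005]
contact_force: [0.6, -0.7, -0.5]
width: 0.0557
gripper_force: 0.0
```

send_rows --increments '[{"gripper": -0.3, "linear": [0, 0, 0], "delta_rot": [0, 0, 0]}, {"gripper": -0.3, "linear": [0, 0, 0], "delta_rot": [0, 0, 0]}]'

```text
clock: 13.15
position: [0.5858, 0.0478, 0.2085]
ee_rot: [-0.0, 0.977, 0.213, -0.001]
contact_force: [0.8, 0.3, -0.5]
width: 0.0552
gripper_force: 0.0
```

```bash
cat >> cu.py <<'E'
u,v=proj(im,[[.587,.048,.13]])[0]
m=((pi[...,2]<=pi[...,0]+30)&(pi[...,2]>80)).astype(np.uint8)
n,l,st,_=cv2.connectedComponentsWithStats(m,connectivity=4);k=l[int(v),int(u)];print(st[k])
c=max(cv2.findContours((l==k).astype(np.uint8),0,1)[0],key=cv2.contourArea)[:,0];print("ce",fit(im,c,.13))
E
python3 cu.py
```

```text
[0.58584591 0.04782595 0.20847397] [-2.72967026e-04  9.77110580e-01  2.12728088e-01 -1.26544728e-03] [ 0.79871212  0.27112272 -0.49981137]
cu (array([0.5866, 0.0475, 0.0263]), np.float64(0.00025)) (244, 177, 78, 74)
stage (array([0.587 , 0.0482, 0.036 ]), np.float64(0.00018))
[ 252  187   63   62 3059]
ce (array([0.5876, 0.0475, 0.0207]), np.float64(0.00051))
```

Copper and ceramic are each centred within about 1 mm. Next, the cells.

send_rows --increments '[{"gripper": -1, "linear": [-0.017, -0.043, 0], "delta_rot": [0, 0, 0]}, {"gripper": -1, "linear": [-0.034, -0.086, 0], "delta_rot": [0, 0, 0]}, {"gripper": -1, "linear": [-0.051, -0.129, 0], "delta_rot": [0, 0, 0]}, {"gripper": -1, "linear": [-0.068, -0.172, 0], "delta_rot": [0, 0, 0]}, {"gripper": -1, "linear": [-0.085, -0.215, 0], "delta_rot": [0, 0, 0]}, {"gripper": -1, "linear": [-0.102, -0.258, 0], "delta_rot": [0, 0, 0]}, {"gripper": -1, "linear": [-0.119, -0.301, -0.015], "delta_rot": [0, 0, 0]}, {"gripper": -1, "linear": [-0.136, -0.346, -0.03], "delta_rot": [0, 0, 0]}]'

```text
clock: 14.0
position: [0.4497, -0.299, 0.1788]
ee_rot: [-0.0, 0.977, 0.213, -0.0]
contact_force: [0.4, 0.4, -0.1]
width: 0.0856
gripper_force: 0.0
```

send_rows --increments '[{"gripper": -1, "linear": [0, 0, 0], "delta_rot": [0, 0, 0]}, {"gripper": -1, "linear": [0, 0, 0], "delta_rot": [0, 0, 0]}, {"gripper": -1, "linear": [0, 0, 0], "delta_rot": [0, 0, 0]}]'

```text
clock: 14.3
position: [0.451, -0.2968, 0.1795]
ee_rot: [-0.001, 0.977, 0.213, -0.0]
contact_force: [0.1, 0.9, 0.1]
width: 0.0856
gripper_force: 0.0
```

```bash
python3 - <<'E'
from h import *
F=[]
s,im=wrist();print(s["position"],s["ee_rot"],s["width"])
p=im["pixels"];pi=p.astype(int);cv2.imwrite("pics/w8.png",p)
m=((pi[...,2]>pi[...,0]+50)&(pi[...,2]>pi[...,1]+50)).astype(np.uint8)
for c in cv2.findContours(m,0,1)[0]:
    if cv2.contourArea(c)>600:
        c=c[:,0];print(cv2.boundingRect(c),fit(im,c,.065))
for i in range(8):
    F.append(get_state()["contact_force"]);optics.get_image("side")
F=np.array(F);print(F.mean(0),F.std(0))
E
```

```text
[ 0.451004   -0.2967967   0.17945689] [-7.77033288e-04  9.77066940e-01  2.12930910e-01 -1.36924276e-04] 0.08555441887203237
(258, 175, 59, 59) (array([ 0.4511, -0.3005,  0.0219]), np.float64(0.00056))
(355, 62, 67, 68) (array([ 0.5506, -0.3303,  0.0216]), np.float64(0.00049))
[ 0.00227164 -0.25602288  0.38066976] [0.36059589 0.31007673 0.58026929]
```

View pics/w8.png

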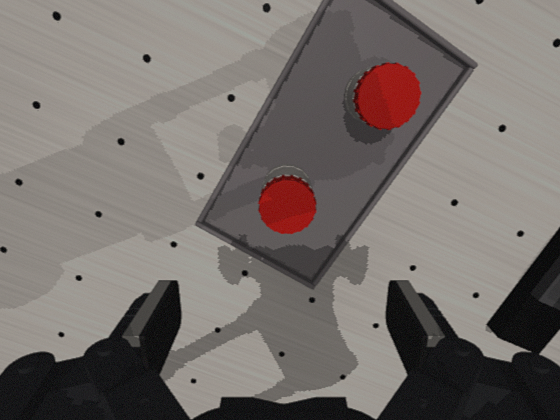

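Cell caps are at (287,205) and (388,96), with the tray clear. Taking the near cell first.

send_rows --increments '[{"gripper": -0.8, "linear": [0, -0.0025, -0.04], "delta_rot": [0, 0, 0]}, {"gripper": -0.7, "linear": [0, -0.0025, -0.08], "delta_rot": [0, 0, 0]}, {"gripper": -0.6, "linear": [0, -0.0025, -0.115], "delta_rot": [0, 0, 0]}, {"gripper": -0.6, "linear": [0, -0.0025, -0.14], "delta_rot": [0, 0, 0]}, {"gripper": -0.5, "linear": [0, -0.0025, -0.156], "delta_rot": [0, 0, 0]}, {"gripper": -0.5, "linear": [0, -0.0025, -0.156], "delta_rot": [0, 0, 0]}, {"gripper": -0.4, "linear": [0, -0.0025, -0.156], "delta_rot": [0, 0, 0]}, {"gripper": -0.3, "linear": [0, -0.0025, -0.156], "delta_rot": [0, 0, 0]}]' --newtons 40

```text
clock: 15.55
position: [0.4518, -0.301, 0.0251]
ee_rot: [0.001, 0.977, 0.213, 0.001]
contact_force: [0.1, -0.3, -0.0]
width: 0.0556
gripper_force: 0.0
```

send_rows --increments '[{"gripper": -0.2, "linear": [0, 0, 0], "delta_rot": [0, 0, 0]}, {"gripper": -0.1, "linear": [0, 0, 0], "delta_rot": [0, 0, 0]}, {"gripper": 0, "linear": [0, 0, 0], "delta_rot": [0, 0, 0]}, {"gripper": 0.15, "linear": [0, 0, 0], "delta_rot": [0, 0, 0]}, {"gripper": 0.3, "linear": [0, 0, 0], "delta_rot": [0, 0, 0]}, {"gripper": 0.3, "linear": [0, 0, 0], "delta_rot": [0, 0, 0]}]'

```text
clock: 16.15
position: [0.4511, -0.3003, 0.025]
ee_rot: [0.0, 0.977, 0.213, 0.0]
contact_force: [-1.3, 1.5, 6.1]
width: 0.0431
gripper_force: 39.7
```

send_rows --increments '[{"gripper": 0.3, "linear": [0, 0, 0.01], "delta_rot": [0, 0, 0]}, {"gripper": 0.3, "linear": [0, 0, 0.025], "delta_rot": [0, 0, 0]}, {"gripper": 0.3, "linear": [0, 0, 0.04], "delta_rot": [0, 0, 0]}, {"gripper": 0.3, "linear": [0, 0, 0.045], "delta_rot": [0, 0, 0]}, {"gripper": 0.3, "linear": [0, 0, 0.045], "delta_rot": [0, 0, 0]}, {"gripper": 0.3, "linear": [0, 0, 0.045], "delta_rot": [0, 0, 0]}, {"gripper": 0.3, "linear": [0, 0, 0.045], "delta_rot": [0, 0, 0]}]'

```text
clock: 16.85
position: [0.4504, -0.2999, 0.0682]
ee_rot: [-0.001, 0.977, 0.213, -0.001]
contact_force: [0.2, -0.0, -3.3]
width: 0.0434
gripper_force: 41.3
```

```bash
cat > weigh.py <<'E'
from h import *
F=[];E=[]
for i in range(12):
    s=get_state();F.append(s["contact_force"]);E.append(s["effort"][1:3]);optics.get_image("side")
F=np.array(F);print(s["clock"],s["position"],s["width"],s["gripper_force"],F.mean(0),F.std(0)/12**.5,np.mean(E,0))
E
python3 weigh.py
```

```text
17.4 [ 0.45092811 -0.30034995  0.06894552] 0.04365501068386748 41.33365033194423 [ 0.18864199 -0.10609808 -2.65017428] [0.0758606  0.1277993  0.14448895] [-43.22015911 -19.9784784 ]
```

This one reads about 3.0 N, so it is probably the heavier. I'll set it back and weigh the other to confirm.

send_rows --increments '[{"gripper": 0.3, "linear": [0, 0, -0.02], "delta_rot": [0, 0, 0]}, {"gripper": 0.3, "linear": [0, 0, -0.035], "delta_rot": [0, 0, 0]}, {"gripper": 0.3, "linear": [0, 0, -0.041], "delta_rot": [0, 0, 0]}, {"gripper": 0.3, "linear": [0, 0, -0.0435], "delta_rot": [0, 0, 0]}, {"gripper": 0.3, "linear": [0, 0, -0.045], "delta_rot": [0, 0, 0]}, {"gripper": 0.3, "linear": [0, 0, -0.045], "delta_rot": [0, 0, 0]}, {"gripper": 0.3, "linear": [0, 0, -0.045], "delta_rot": [0, 0, 0]}]'

```text
clock: 18.15
position: [0.4506, -0.3001, 0.0251]
ee_rot: [-0.0, 0.977, 0.213, -0.0]
contact_force: [-3.0, 2.5, 6.3]
width: 0.0433
gripper_force: 42.1
```

Down with contact. I'll release, rise, and move to the other cell at (0.5506,-0.3310).

send_rows --increments '[{"gripper": -0.1, "linear": [0, 0, 0], "delta_rot": [0, 0, 0]}, {"gripper": -0.3, "linear": [0, 0, 0], "delta_rot": [0, 0, 0]}, {"gripper": -0.5, "linear": [0, 0, 0], "delta_rot": [0, 0, 0]}, {"gripper": -0.6, "linear": [0, 0, 0], "delta_rot": [0, 0, 0]}, {"gripper": -0.6, "linear": [0, 0, 0.02], "delta_rot": [0, 0, 0]}, {"gripper": -0.6, "linear": [0, 0, 0.06], "delta_rot": [0, 0, 0]}, {"gripper": -0.6, "linear": [0, 0, 0.1], "delta_rot": [0, 0, 0]}, {"gripper": -0.6, "linear": [0, 0, 0.12], "delta_rot": [0, 0, 0]}]'

```text
clock: 18.95
position: [0.4524, -0.3016, 0.1474]
ee_rot: [0.002, 0.977, 0.213, 0.002]
contact_force: [0.7, 0.0, 0.4]
width: 0.0687
gripper_force: 0.0
```

send_rows --increments '[{"gripper": -0.8, "linear": [0.04, -0.012, 0.01], "delta_rot": [0, 0, 0]}, {"gripper": -0.8, "linear": [0.075, -0.022, 0.03], "delta_rot": [0, 0, 0]}, {"gripper": -0.8, "linear": [0.0995, -0.03, 0.035], "delta_rot": [0, 0, 0]}, {"gripper": -0.8, "linear": [0.0995, -0.03, 0.035], "delta_rot": [0, 0, 0]}, {"gripper": -0.8, "linear": [0.0995, -0.03, 0.035], "delta_rot": [0, 0, 0]}, {"gripper": -0.8, "linear": [0.0995, -0.03, 0.035], "delta_rot": [0, 0, 0]}]'

```text
clock: 19.55
position: [0.5491, -0.3296, 0.1781]
ee_rot: [-0.001, 0.977, 0.213, -0.001]
contact_force: [-0.3, 0.3, 0.0]
width: 0.0769
gripper_force: 0.0
```

```bash
cat > cells.py <<'E'
from h import *
s,im=wrist();print(s["position"],s["width"],s["contact_force"])
p=im["pixels"];pi=p.astype(int);cv2.imwrite("pics/w9.png",p)
m=((pi[...,2]>pi[...,0]+50)&(pi[...,2]>pi[...,1]+50)).astype(np.uint8)
for c in cv2.findContours(m,0,1)[0]:
    if cv2.contourArea(c)>600:
        c=c[:,0];print(cv2.boundingRect(c),fit(im,c,.065))
E
python3 cells.py
```

```text
[ 0.54908817 -0.32961484  0.17806724] 0.07694884231060659 [-0.34087331  0.28563563  0.02740335]
(182, 264, 47, 54) (array([ 0.4558, -0.3028,  0.0214]), np.float64(0.0022))
(256, 170, 59, 60) (array([ 0.5522, -0.3304,  0.0218]), np.float64(0.00056))
```

send_rows --increments '[{"gripper": -0.8, "linear": [0.001, 0, -0.04], "delta_rot": [0, 0, 0]}, {"gripper": -0.7, "linear": [0.001, 0, -0.08], "delta_rot": [0, 0, 0]}, {"gripper": -0.6, "linear": [0.001, 0, -0.115], "delta_rot": [0, 0, 0]}, {"gripper": -0.6, "linear": [0.001, 0, -0.14], "delta_rot": [0, 0, 0]}, {"gripper": -0.5, "linear": [0.001, 0, -0.155], "delta_rot": [0, 0, 0]}, {"gripper": -0.5, "linear": [0.001, 0, -0.155], "delta_rot": [0, 0, 0]}, {"gripper": -0.4, "linear": [0.001, 0, -0.155], "delta_rot": [0, 0, 0]}, {"gripper": -0.3, "linear": [0.001, 0, -0.155], "delta_rot": [0, 0, 0]}]'

```text
clock: 20.4
position: [0.5519, -0.3309, 0.0254]
ee_rot: [0.001, 0.977, 0.213, 0.001]
contact_force: [0.1, -0.1, -0.1]
width: 0.0555
gripper_force: 0.0
```

send_rows --increments '[{"gripper": -0.2, "linear": [0, 0, 0], "delta_rot": [0, 0, 0]}, {"gripper": -0.1, "linear": [0, 0, 0], "delta_rot": [0, 0, 0]}, {"gripper": 0, "linear": [0, 0, 0], "delta_rot": [0, 0, 0]}, {"gripper": 0.15, "linear": [0, 0, 0], "delta_rot": [0, 0, 0]}, {"gripper": 0.3, "linear": [0, 0, 0], "delta_rot": [0, 0, 0]}, {"gripper": 0.3, "linear": [0, 0, 0], "delta_rot": [0, 0, 0]}]'

```text
clock: 21.0
position: [0.5517, -0.3305, 0.0251]
ee_rot: [0.0, 0.977, 0.213, 0.0]
contact_force: [-0.2, -0.2, 6.4]
width: 0.0431
gripper_force: 39.9
```

send_rows --increments '[{"gripper": 0.3, "linear": [0, 0, 0.01], "delta_rot": [0, 0, 0]}, {"gripper": 0.3, "linear": [0, 0, 0.025], "delta_rot": [0, 0, 0]}, {"gripper": 0.3, "linear": [0, 0, 0.04], "delta_rot": [0, 0, 0]}, {"gripper": 0.3, "linear": [0, 0, 0.045], "delta_rot": [0, 0, 0]}, {"gripper": 0.3, "linear": [0, 0, 0.045], "delta_rot": [0, 0, 0]}, {"gripper": 0.3, "linear": [0, 0, 0.045], "delta_rot": [0, 0, 0]}, {"gripper": 0.3, "linear": [0, 0, 0.045], "delta_rot": [0, 0, 0]}]'

```text
clock: 21.7
position: [0.5508, -0.3299, 0.068]
ee_rot: [-0.001, 0.977, 0.213, -0.001]
contact_force: [1.3, -0.2, -1.6]
width: 0.0431
gripper_force: 40.9
```

```bash
python3 weigh.py
```

```text
22.25 [ 0.5514035  -0.33034998  0.06893141] 0.043112169914870276 40.85676647722721 [ 0.0900728  -0.03461418 -1.43083101] [0.17545569 0.12047042 0.09576185] [-51.76500529 -21.41105562]
```

The far cell reads about 1.4 N against 2.65 N, so the near cell is the heavier. I'll set the far one back.

send_rows --increments '[{"gripper": 0.3, "linear": [0, 0, -0.02], "delta_rot": [0, 0, 0]}, {"gripper": 0.3, "linear": [0, 0, -0.035], "delta_rot": [0, 0, 0]}, {"gripper": 0.3, "linear": [0, 0, -0.041], "delta_rot": [0, 0, 0]}, {"gripper": 0.3, "linear": [0, 0, -0.0435], "delta_rot": [0, 0, 0]}, {"gripper": 0.3, "linear": [0, 0, -0.045], "delta_rot": [0, 0, 0]}, {"gripper": 0.3, "linear": [0, 0, -0.045], "delta_rot": [0, 0, 0]}, {"gripper": 0.3, "linear": [0, 0, -0.045], "delta_rot": [0, 0, 0]}]'

```text
clock: 23.0
position: [0.5514, -0.3303, 0.0251]
ee_rot: [0.0, 0.977, 0.213, 0.0]
contact_force: [-3.0, 1.1, 4.3]
width: 0.0435
gripper_force: 41.2
```

send_rows --increments '[{"gripper": -0.1, "linear": [0, 0, 0], "delta_rot": [0, 0, 0]}, {"gripper": -0.3, "linear": [0, 0, 0], "delta_rot": [0, 0, 0]}, {"gripper": -0.5, "linear": [0, 0, 0], "delta_rot": [0, 0, 0]}, {"gripper": -0.6, "linear": [0, 0, 0], "delta_rot": [0, 0, 0]}, {"gripper": -0.6, "linear": [0, 0, 0.02], "delta_rot": [0, 0, 0]}, {"gripper": -0.6, "linear": [0, 0, 0.06], "delta_rot": [0, 0, 0]}, {"gripper": -0.6, "linear": [0, 0, 0.1], "delta_rot": [0, 0, 0]}, {"gripper": -0.6, "linear": [0, 0, 0.12], "delta_rot": [0, 0, 0]}]'

```text
clock: 23.8
position: [0.553, -0.3315, 0.1478]
ee_rot: [0.002, 0.977, 0.213, 0.002]
contact_force: [0.6, -0.5, 0.3]
width: 0.0682
gripper_force: 0.0
```

send_rows --increments '[{"gripper": -0.8, "linear": [-0.04, 0.012, 0.01], "delta_rot": [0, 0, 0]}, {"gripper": -0.8, "linear": [-0.075, 0.022, 0.03], "delta_rot": [0, 0, 0]}, {"gripper": -0.8, "linear": [-0.1005, 0.03, 0.035], "delta_rot": [0, 0, 0]}, {"gripper": -0.8, "linear": [-0.1005, 0.03, 0.035], "delta_rot": [0, 0, 0]}, {"gripper": -0.8, "linear": [-0.1005, 0.03, 0.035], "delta_rot": [0, 0, 0]}, {"gripper": -0.8, "linear": [-0.1005, 0.03, 0.035], "delta_rot": [0, 0, 0]}]'

```text
clock: 24.4
position: [0.4518, -0.3008, 0.1787]
ee_rot: [0.0, 0.977, 0.213, 0.0]
contact_force: [0.4, 0.4, 0.6]
width: 0.0767
gripper_force: 0.0
```

```bash
python3 cells.py
```

```text
[ 0.45177272 -0.30076933  0.17874737] 0.07674458221092947 [0.40914237 0.36750433 0.56201554]
(252, 175, 60, 59) (array([ 0.4509, -0.3008,  0.0219]), np.float64(0.00057))
(349, 61, 68, 68) (array([ 0.5506, -0.3308,  0.0216]), np.float64(0.00046))
```

Both stand in place. I'll take the heavier cell and lift it to z 0.235.

send_rows --increments '[{"gripper": -0.8, "linear": [0, 0, -0.04], "delta_rot": [0, 0, 0]}, {"gripper": -0.7, "linear": [0, 0, -0.08], "delta_rot": [0, 0, 0]}, {"gripper": -0.6, "linear": [0, 0, -0.115], "delta_rot": [0, 0, 0]}, {"gripper": -0.6, "linear": [0, 0, -0.14], "delta_rot": [0, 0, 0]}, {"gripper": -0.5, "linear": [0, 0, -0.155], "delta_rot": [0, 0, 0]}, {"gripper": -0.5, "linear": [0, 0, -0.155], "delta_rot": [0, 0, 0]}, {"gripper": -0.4, "linear": [0, 0, -0.155], "delta_rot": [0, 0, 0]}, {"gripper": -0.3, "linear": [0, 0, -0.155], "delta_rot": [0, 0, 0]}]'

```text
clock: 25.25
position: [0.452, -0.3011, 0.0247]
ee_rot: [0.001, 0.977, 0.213, 0.001]
contact_force: [0.9, 1.2, 0.3]
width: 0.055
gripper_force: 0.0
```

send_rows --increments '[{"gripper": -0.2, "linear": [0, 0, 0], "delta_rot": [0, 0, 0]}, {"gripper": -0.1, "linear": [0, 0, 0], "delta_rot": [0, 0, 0]}, {"gripper": 0, "linear": [0, 0, 0], "delta_rot": [0, 0, 0]}, {"gripper": 0.15, "linear": [0, 0, 0], "delta_rot": [0, 0, 0]}, {"gripper": 0.3, "linear": [0, 0, 0], "delta_rot": [0, 0, 0]}, {"gripper": 0.3, "linear": [0, 0, 0], "delta_rot": [0, 0, 0]}]'

```text
clock: 25.85
position: [0.4512, -0.3003, 0.025]
ee_rot: [0.0, 0.977, 0.213, 0.0]
contact_force: [-0.8, 2.0, 5.9]
width: 0.0432
gripper_force: 39.8
```

send_rows --increments '[{"gripper": 0.3, "linear": [0, 0, 0.01], "delta_rot": [0, 0, 0]}, {"gripper": 0.3, "linear": [0, 0, 0.03], "delta_rot": [0, 0, 0]}, {"gripper": 0.3, "linear": [0, 0, 0.06], "delta_rot": [0, 0, 0]}, {"gripper": 0.3, "linear": [0, 0, 0.09], "delta_rot": [0, 0, 0]}, {"gripper": 0.3, "linear": [0, 0, 0.13], "delta_rot": [0, 0, 0]}, {"gripper": 0.3, "linear": [0, 0, 0.17], "delta_rot": [0, 0, 0]}, {"gripper": 0.3, "linear": [0, 0, 0.2], "delta_rot": [0, 0, 0]}, {"gripper": 0.3, "linear": [0, 0, 0.21], "delta_rot": [0, 0, 0]}]'

```text
clock: 26.65
position: [0.452, -0.3014, 0.2378]
ee_rot: [0.003, 0.977, 0.213, 0.002]
contact_force: [0.7, -0.1, -1.5]
width: 0.0437
gripper_force: 41.4
```

```bash
python3 weigh.py
```

```text
27.2 [ 0.45064385 -0.30014751  0.23302134] 0.043268366161195 41.41729865223169 [ 0.14610992 -0.0216425  -2.59593961] [0.12384922 0.13363096 0.14858625] [-40.23923814 -25.69232404]
```

send_rows --increments '[{"gripper": 0.3, "linear": [0.013, 0.033, 0], "delta_rot": [0, 0, 0]}, {"gripper": 0.3, "linear": [0.029, 0.074, 0], "delta_rot": [0, 0, 0]}, {"gripper": 0.3, "linear": [0.045, 0.115, 0], "delta_rot": [0, 0, 0]}, {"gripper": 0.3, "linear": [0.061, 0.156, 0], "delta_rot": [0, 0, 0]}, {"gripper": 0.3, "linear": [0.077, 0.197, 0], "delta_rot": [0, 0, 0]}, {"gripper": 0.3, "linear": [0.093, 0.238, 0], "delta_rot": [0, 0, 0]}, {"gripper": 0.3, "linear": [0.109, 0.279, 0], "delta_rot": [0, 0, 0]}, {"gripper": 0.3, "linear": [0.122, 0.312, 0], "delta_rot": [0, 0, 0]}]'

```text
clock: 28.05
position: [0.5735, 0.0142, 0.2338]
ee_rot: [-0.0, 0.977, 0.213, 0.0]
contact_force: [0.5, -0.7, -3.3]
width: 0.0436
gripper_force: 41.9
```

send_rows --increments '[{"gripper": 0.3, "linear": [0.01, 0.026, 0], "delta_rot": [0, 0, 0]}, {"gripper": 0.3, "linear": [0.014, 0.036, 0], "delta_rot": [0, 0, 0]}, {"gripper": 0.3, "linear": [0.014, 0.036, 0], "delta_rot": [0, 0, 0]}, {"gripper": 0.3, "linear": [0.014, 0.036, -0.015], "delta_rot": [0, 0, 0]}, {"gripper": 0.3, "linear": [0.014, 0.036, -0.03], "delta_rot": [0, 0, 0]}, {"gripper": 0.3, "linear": [0.014, 0.036, -0.04], "delta_rot": [0, 0, 0]}, {"gripper": 0.3, "linear": [0.014, 0.036, -0.044], "delta_rot": [0, 0, 0]}, {"gripper": 0.3, "linear": [0.014, 0.036, -0.044], "delta_rot": [0, 0, 0]}]'

```text
clock: 28.85
position: [0.5865, 0.0468, 0.1895]
ee_rot: [0.0, 0.977, 0.212, -0.001]
contact_force: [0.2, -0.2, -2.7]
width: 0.0429
gripper_force: 41.9
```

send_rows --increments '[{"gripper": 0.3, "linear": [0, 0, 0], "delta_rot": [0, 0, 0]}, {"gripper": 0.3, "linear": [0, 0, 0], "delta_rot": [0, 0, 0]}, {"gripper": 0.3, "linear": [0, 0, 0], "delta_rot": [0, 0, 0]}, {"gripper": 0.3, "linear": [0, 0, 0], "delta_rot": [0, 0, 0]}, {"gripper": 0.3, "linear": [0, 0, 0], "delta_rot": [0, 0, 0]}]'

```text
clock: 29.35
position: [0.587, 0.0477, 0.1901]
ee_rot: [0.0, 0.977, 0.213, 0.0]
contact_force: [-0.4, 0.6, -1.7]
width: 0.0432
gripper_force: 41.9
```

```bash
python3 - <<'E'
from h import *
s=get_state();print(s["position"],s["ee_rot"],s["contact_force"],s["width"],s["gripper_force"],abs(s["qd"]).max())
a=np.array(optics.get_image("side")["pixels"]);b=np.array(optics.get_image("scene")["pixels"])
cv2.imwrite("pics/end.png",np.hstack([cv2.resize(a[100:250,160:360],(400,300),interpolation=2),cv2.resize(b[140:290,170:370],(400,300),interpolation=2)]))
E
```

```text
[0.58697205 0.04771503 0.19014317] [1.15446000e-04 9.77093935e-01 2.12808373e-01 1.60025100e-04] [-0.38328976  0.59217282 -1.69730788] 0.043172875747340946 41.92146236076951 0.0008358500647290613
```

View pics/end.png

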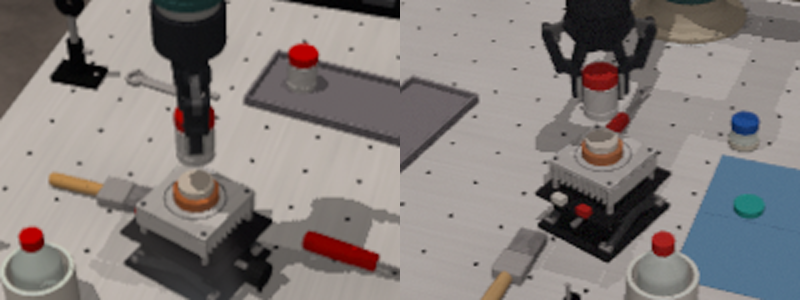

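The cell hangs upright over the stack at (600,90) in the right panel. The stack is centred and the lighter cell is standing in the tray at (303,67) in the left panel.

```bash
python3 -c "from rig import sign_off;print(sign_off())"
```

```text
the job is handed in; nothing more can be done
None
```

The job is handed in: copper and ceramic are stacked within about 1 mm of the stage centre, and the heavier cell (cell_1, about 3.0 N against about 1.8 N) is held upright and still about 4 cm above them, with the lighter one back in the tray; the sign-off returned no verdict.

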